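# Demagnetise a bearing: slide it to the work disc and set the selector

## Robot

A 6-joint arm with a two-finger parallel gripper is mounted at the origin on the work surface. World frame = base frame: x ahead of the robot, y to its left, z up, the work surface at z = 0. Lengths are in m, angles in rad, forces in N, time in s.
With the tool pointing down it reaches from about 0.25 to 0.775 m from the base axis. Payload 4 kg.
Tool frame: the origin (TCP) lies midway between the tips of the shut fingers; the grasp point (between the pads) lies 19 mm behind it (grip_point_offset is the distance from the TCP to the grasp point, in m); z points along the fingers, y is the line along which they close (so a half turn about z gives the same grasp; the last joint's range is limited). The gripper opens to 94 mm and grips with 3 to 60 N. Pads are 16 mm wide; open, the fingers measure 119 mm over their backs; the gripper's body (75 mm by 177 mm) begins 78 mm behind the grasp point.
Start: joints at [1.18, 0.087, 1.371, -0, 1.684, -0.103], TCP at [0.156, 0.527, 0.171] pointing down, gripper open.
Joint ranges: [-3.1, 3.1], [-0.76, 2.03], [0.27, 2.55], [-1.08, 4.22], [0.17, 2.65], [-2.57, 2.57]. Speed limits (rad/s): [2.79, 2.79, 3.14, 3.14, 3.14, 3.14].

## Interface

Orientations are given as [roll, pitch, yaw] about the fixed x, y, z axes, in that order (R = Rz(yaw) Ry(pitch) Rx(roll)).
In Python, from bench import * gives the robot as it stands.
- The arm moves only by the tool carry_out, never from a script. Its argument "commands" is a list of rows, each a list of 6 numbers: the shift along the tool's x, y, z in m, then the turn, a rotation vector about the tool's x, y, z in rad. In form: [[tx, ty, tz, rx, ry, rz], ...]. A call has exactly 5 rows; each row is the pose to reach, as a shift and turn from the pose commanded when the call began, along the tool's axes at that moment; what a row does not reach only later rows make up. A row lasts 1/10 s, in which the tool goes at most 50 mm and 8.59 degrees, less where a joint would pass 70% of its speed; a pose out of reach is approached as far as the arm can. A call with a gripper value outside its range is refused whole. "jaw" is the opening, from 0 (shut) to 1 (fully open), set as the call begins (left out, the last holds). The fingers move at their own pace and stop on an object; the grip force is fixed at half the most. Time passes only in rows, so rows that repeat a pose let the fingers close, or fill a call up. It gives the time, the measured TCP pose, the force, the opening and the grip force at its end, in the units of the state.
- get_obs(): the state, without advancing time (a new reading comes with each control period).
- snapshot(name): name is "scene" or "top"; returns a dict with "img" (420x560x3 uint8, red, green, blue), "range_z" (420x560 float32, m along the optical axis (not along the pixel's ray), 0 where there is no reading), "fx", "fy", "cx", "cy" (pixels), "distortion" ([k1, k2, p1, p2, k3] as OpenCV has them; the pictures are not rectified), "R" (3x3) and "t" (3): a world point X has camera coordinates R X + t. Camera axes: x right, y down, z forward; pixel columns grow to the right and rows downward; lengths in m; the calibration is good to about 2 mm. A picture is of the moment at which its call begins.
- close_job(): hands the job in; it is judged then, once.
The state is a dict: "time": time; "joint_positions": joint angles; "qvel": joint speeds; "joint_torque": joint torques, N m; "tool_pos": TCP position; "ee_rot": TCP orientation; "wrist_force": force on the tool from outside, world axes, zero at the start; "wrist_torque": the same for the moment, N m; "width": finger opening in m; "finger_force": force on a finger pad.
Only numpy, scipy, OpenCV 4.12 (cv2) and the standard library are available. Lean on these libraries where they do the work, as an engineer would, in place of code of your own. Each camera call takes 0.05 s, during which the arm holds its last target. There are 200 camera calls.

## Task

On the grey bench demagnetiser, slide the bearing along the top plate, without lifting or tipping it, from the white disc onto the yellow disc so that it lies fully inside the yellow. Then turn the selector knob clockwise, click by click, until its white pointer rests in the click at the red dot, and let go. Leave the blue bin, the oil can and the carton where they stand.

Things in the scene. Friction and masses are not known exactly. Their poses are not given: they have to be found in the camera images.
- machine: Bench demagnetiser fixed to the table: a grey box 200 mm (its x) by 440 mm (its y, from -230 to +210 mm) and 60 mm high with a flat top. Origin on the table under the middle of the plate; z up. The two discs lie along its y axis at y = 0 and y = +145 mm; the selector's axis is at x = 0, y = -155 mm
- bearing: Steel ball bearing lying flat on the machine's top: outer diameter 90 mm, open bore 50 mm, 20 mm high, ring wall 20 mm thick radially, about 0.46 kg. Origin at the centre of its underside, z up along its axis. It starts on the white disc, up to about 14 mm off its centre
- work_disc: Yellow disc printed flat on the machine's top (60 mm above the table), diameter 108 mm, where the bearing must end. Origin at its centre. It may be at either of the two places
- park_disc: White disc of the same size at the other place, where the bearing starts. Origin at its centre
- red_dot: Red dot, diameter 11 mm, on the black dial face; marks the wanted click. Origin at its centre, 44 mm from the selector's axis. The other seven clicks have white dots
- selector_grip (a point): Point on the selector's vertical axis, 30 mm above the machine's top (90 mm above the table), at mid-height of its grip. The knob is a grey bar 46 mm long, 14 mm wide, from 6 to 40 mm above the top, on a round black skirt of 48 mm diameter and 8 mm high. The point's x axis runs along the bar towards the end with the white pointer
- selector_pointer (a point): Point where the pointer points: 44 mm from the axis, on the circle of dots, at the height of the machine's top. It turns with the knob
- selector (a joint): Angle of the selector: 0 at the first click, growing clockwise seen from above; eight clicks 0.628 rad (36 degrees) apart, end stops at 0 and 4.40. A sprung detent (about 0.16 N m) pulls it into the nearest click. It starts at the first or second click; the red dot is at one of the fifth to eighth clicks
- seal_bin: Blue plastic bin of rubber seals, 180 x 120 x 75 mm with a card at one end (to 105 mm). Origin at the centre of its underside. Bystander
- oil_can: Yellow labelled oil can, diameter 60 mm, 160 mm high. Origin at the centre of its underside. Bystander
- carton: White and blue carton, 100 x 100 x 45 mm. Origin at the centre of its underside. Bystander
There are look-alikes about, which are no part of the job. There is more than one size of the bearing; the one meant has the size given above.

How it is judged:
On the way, in this order (a step that is already met when the one before it is completed fails the run):
1. the bearing lies flat and fully inside the yellow disc (horizontal distance between bearing and work_disc below 0.009 m and angle between bearing's own z axis and vertical below 0.05 rad and height (world z) of bearing below 0.063 m and linear speed of bearing below 0.02 m/s), for 0.2 s.
2. the selector's pointer is at the red dot (horizontal distance between selector_pointer and red_dot below 0.006 m), for 0.2 s.
At the end, for the whole second after the job is handed in: The bearing lies flat on the machine's top, at rest, its centre within 9 mm of the yellow disc's centre (fully inside it); the selector rests with its pointer within 6 mm of the red dot's centre (about 8 degrees), that is in the red dot's click (all of step 1 and horizontal distance between selector_pointer and red_dot below 0.006 m and velocity of joint selector between -0.1 and 0.1 rad/s); the robot touches nothing.
It fails at once if the bearing is lifted more than 6 mm off the machine's top (height (world z) of bearing above 0.066 m).
It fails at once if the bearing is tipped more than 0.2 rad (angle between bearing's own z axis and vertical above 0.2 rad).
It fails at once if the seal bin is moved more than 20 mm (distance of seal_bin from where it was at the start of the episode above 0.02 m).
It fails at once if the oil can is moved more than 20 mm (distance of oil_can from where it was at the start of the episode above 0.02 m).
It fails at once if the carton is moved more than 20 mm (distance of carton from where it was at the start of the episode above 0.02 m).
It also fails if it takes over 72 s, if anything falls off the work surface, if the arm or the gripper's body presses on something with over 40 N, if the wrist force passes 120 N, or if a joint passes its speed limit or range.

## Working session

There is one attempt and no reset: what is moved stays moved. The work goes in short steps, Python scripts to look and compute and a tool call to move; the robot and the scene stay as the last step left them, time stands still between calls to the robot, and variables do not carry over. Pictures are saved under pics/ and viewed, at most 10 in all, crops included, and the job is handed in when it is done.

Besides the shell and the picture viewer there is one more tool, called after "Emit:" as name(argument=value, ...), one argument or row to a line, values as JSON. carry_out: Moves the arm, as the interface text tells. Its arguments: {"type":"object","properties":{"commands":{"type":"array","items":{"type":"array","items":{"type":"number"}}},"jaw":{"type":"number"}},"required":["commands"]}

```bash
ls; mkdir -p pics
python3 - <<'E'
from bench import *
import cv2,numpy as np,pickle
for n in ("scene","top"):
    s=snapshot(n); cv2.imwrite(f"pics/{n}0.png",s["img"][:,:,::-1]); pickle.dump(s,open(f"{n}0.pkl","wb"))
    print(n,s["fx"],s["cx"],s["cy"],s["distortion"],np.round(s["R"],3).tolist(),s["t"])
o=get_obs();print(o)
E
```

```text
pics
scene 423.4253130082377 277.61931158296636 204.5926540426317 [-0.12572315  0.          0.          0.          0.        ] [[0.569, 0.822, 0.019], [0.54, -0.356, -0.763], [-0.621, 0.444, -0.646]] [-0.30239052 -0.21901376  1.49242555]
top 411.6997574568397 283.00789999604274 212.52532445968174 [-0.07563189  0.          0.          0.          0.        ] [[-0.014, -1.0, -0.007], [-0.992, 0.015, -0.124], [0.124, 0.006, -0.992]] [8.19504665e-04 5.17823562e-01 1.32165705e+00]
{'time': 0.1, 'joint_positions': array([ 1.17990258e+00,  8.78584004e-02,  1.37210167e+00, -1.20976288e-05,
        1.68362764e+00, -1.03111489e-01]), 'qvel': array([-0.00134964,  0.00039527, -0.00319762, -0.00116628,  0.00077371,
       -0.00058403]), 'joint_torque': array([ 2.48349548e-03, -3.41254485e+01, -3.03299940e+01,  7.20945792e-02,
        3.04303248e-02, -8.31328043e-05]), 'tool_pos': array([0.15589874, 0.5268416 , 0.17003445]), 'ee_rot': array([-3.13960696e+00, -1.93389026e-04,  2.85380885e+00]), 'wrist_force': array([ 0.57553837,  0.98726308, -0.48836659]), 'wrist_torque': array([-0.02147188,  0.02828209,  0.01705452]), 'finger_force': 0.0, 'width': 0.0937455701717685}
```

View pics/top0.png

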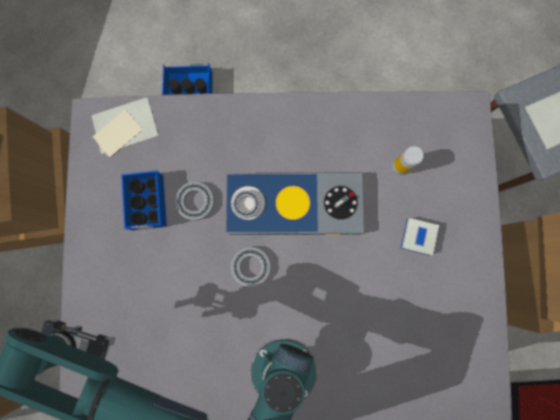

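View pics/scene0.png

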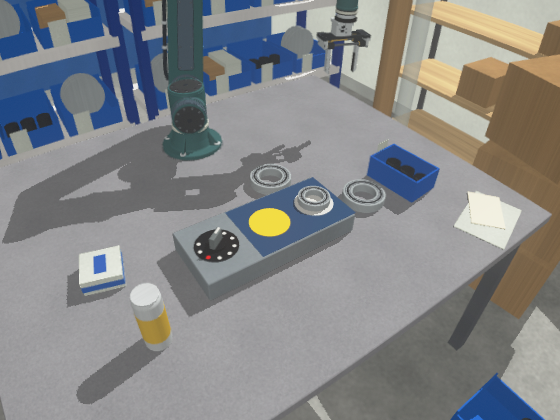

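The top view shows three rings: (247,203), (195,201) and (250,265). Only the first is on the machine, lying on the white disc, and it is the smallest; the other two lie on the table and look larger. Yellow disc (293,203), knob (341,203), red dot about (352,195). I'll confirm in an enlarged crop.

Run:
```python
import cv2,numpy as np
a=cv2.imread("pics/top0.png")[165:285,170:370]; b=cv2.imread("pics/scene0.png")[160:300,165:395]
cv2.imwrite("pics/topc.png",cv2.resize(a,None,fx=4,fy=4,interpolation=cv2.INTER_CUBIC))
cv2.imwrite("pics/scenec.png",cv2.resize(b,None,fx=3.4,fy=3.4,interpolation=cv2.INTER_CUBIC))
```

```text
(no output)
```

View pics/topc.png

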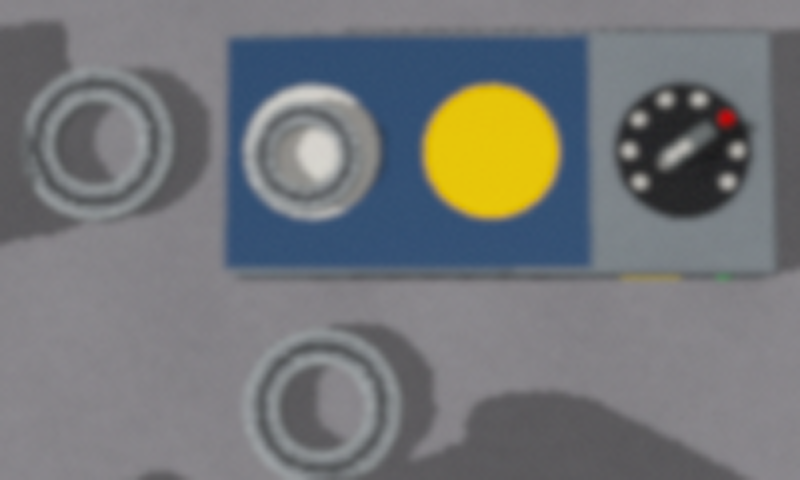

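View pics/scenec.png

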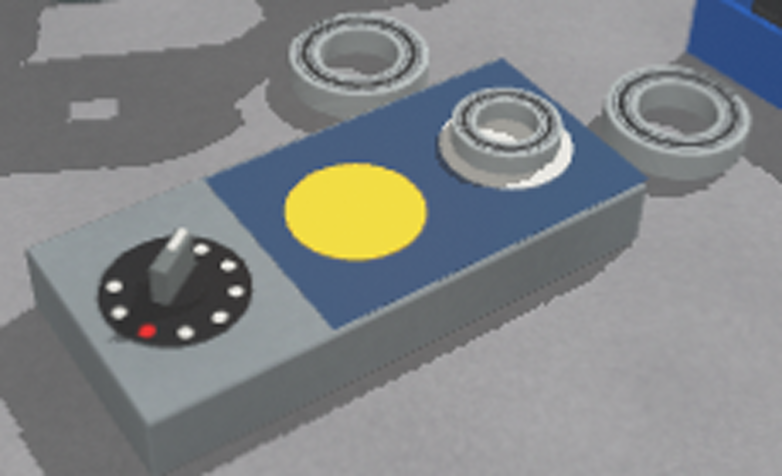

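The crop confirms it: the ring on the blue plate at crop (313,152) is visibly smaller and overlaps the white disc. In the top crop the dots run clockwise from (641,182), with red 6th at (727,118). The bar's white pointer end faces lower left, towards the first dot, so it needs about 180° clockwise.

```bash
cat > h.py <<'E'
import cv2,numpy as np,pickle
from scipy.optimize import least_squares
def K(s): return np.array([[s["fx"],0,s["cx"]],[0,s["fy"],s["cy"]],[0,0,1.]])
def ray(s,uv):
    p=cv2.undistortPoints(np.array(uv,float).reshape(-1,1,2),K(s),np.array(s["distortion"]))[:,0]
    return np.c_[p,np.ones(len(p))]@s["R"], -np.array(s["R"]).T@s["t"]
def onz(s,uv,z):
    d,c=ray(s,uv); return c+d*((z-c[2])/d[:,2])[:,None]
def tri(s1,u1,s2,u2):
    d1,c1=ray(s1,u1);d2,c2=ray(s2,u2);out=[]
    for a,b in zip(d1,d2):
        a=a/np.linalg.norm(a);b=b/np.linalg.norm(b);A=2*np.eye(3)-np.outer(a,a)-np.outer(b,b)
        out.append(np.linalg.solve(A,(np.eye(3)-np.outer(a,a))@c1+(np.eye(3)-np.outer(b,b))@c2))
    return np.array(out)
def cloud(s):
    v,u=np.mgrid[0:420,0:560]; uv=np.c_[u.ravel(),v.ravel()]
    d,c=ray(s,uv); P=c+d*s["range_z"].ravel()[:,None]; P[s["range_z"].ravel()<=0]=np.nan
    return P.reshape(420,560,3)
def cen(s,kind,box):
    im=s["img"].astype(int);r,g,b=im[...,0],im[...,1],im[...,2]
    m={"y":(r>150)&(g>140)&(b<100),"r":(r>130)&(g<90)&(b<90)}[kind].copy()
    k=np.zeros_like(m);u0,v0,u1,v1=box;k[v0:v1,u0:u1]=1;m&=k
    v,u=np.nonzero(m);return [u.mean(),v.mean()],m.sum()
def circ(P,r):
    return least_squares(lambda c:np.hypot(*(P-c).T)-r,P.mean(0),loss="soft_l1",f_scale=.002).x
E
python3 - <<'E'
from h import *
t=pickle.load(open("top0.pkl","rb"));s=pickle.load(open("scene0.pkl","rb"))
for k,bt,bs in (("y",(265,175,320,230),(240,195,300,245)),("r",(340,185,362,205),(195,245,220,270))):
    a,n=cen(t,k,bt);b,m=cen(s,k,bs); print(k,a,n,b,m,"tri",tri(t,[a],s,[b]),onz(t,[a],.06),onz(s,[b],.06))
# dots from top crop + knob
dt=np.array([(641,182),(629,150),(639,119),(665,100),(698,99),(727,118),(737,150),(727,181)])/4+[170-.375,165-.375]
ds=np.array([(201,249),(228,266),(235,291),(220,317),(185,332),(148,331),(119,313),(114,286)])/3.4+[165-.35,160-.35]
for sn,d in ((t,dt),(s,ds)):
    P=onz(sn,d,.06)[:,:2]; c=circ(P,.044); print("dial",c,np.degrees(np.arctan2(*(P-c).T[::-1])).round(1))
print("dots z",tri(t,dt,s,ds)[:,2].round(4))
for nm,sn,bx in(("top",t,(220,165,370,240)),("scene",s,(160,160,370,300))):
    C=cloud(sn);u0,v0,u1,v1=bx;Q=C[v0:v1,u0:u1].reshape(-1,3);Q=Q[np.isfinite(Q[:,0])]
    print(nm,"plate z",np.median(Q[(Q[:,2]>.05)&(Q[:,2]<.07)][:,2]))
    k=Q[Q[:,2]>.0885];print("knob",len(k),k.mean(0),k[:,2].max()); 
    w=k[:,:2]-k[:,:2].mean(0);print(" bar dir deg",np.degrees(np.arctan2(*np.linalg.svd(w)[2][0][::-1])))
    b=Q[(Q[:,2]>.073)&(Q[:,2]<.087)]; b=b[np.hypot(*(b[:,:2]-onz(t,[[247,203]],.08)[0,:2]).T)<.07]
    print("bearing",len(b),b.mean(0),np.median(b[:,2]),circ(b[:,:2],.035),np.ptp(b,axis=0))
print("bearing px", onz(t,[[170+313/4,165+152/4]],.08))
E
```

```text
y [np.float64(292.4122310305776), np.float64(202.3454133635334)] 883 [np.float64(268.99360341151385), np.float64(221.77931769722815)] 938 tri [[ 0.5467917  -0.03843361  0.05930253]] [[ 0.54698012 -0.03793916  0.06      ]] [[ 0.54716296 -0.03936221  0.06      ]]
r [np.float64(351.2), np.float64(194.0)] 10 [np.float64(207.86666666666667), np.float64(256.8)] 15 tri [[ 0.5709746  -0.22903348  0.06186604]] [[ 0.57142829 -0.22904781  0.06      ]] [[ 0.5691874  -0.22865035  0.06      ]]
dial [ 0.54537936 -0.19330549] [ 126.2   89.2   53.7   18.3  -17.7  -54.8  -90.9 -126.9]
dial [ 0.543881   -0.19325302] [ 124.9   88.3   53.5   17.8  -18.6  -53.1  -90.4 -126.7]
dots z [0.0612 0.0605 0.061  0.0603 0.0611 0.0611 0.0605 0.0611]
top plate z 0.05994933364482469
knob 67 [ 0.54473532 -0.19117483  0.09940532] 0.10711780879404165
 bar dir deg 124.18657333837076
bearing 429 [0.54277276 0.10881349 0.07922654] 0.07920823862608506 [0.5430855 0.1085452] [0.08823886 0.08686432 0.0138017 ]
scene plate z 0.05968141150358175
knob 125 [ 0.56017114 -0.2127055   0.10155515] 0.15019328093584228
 bar dir deg -53.886022026724014
bearing 440 [0.54601275 0.10703104 0.07875603] 0.07908799280999851 [0.5457766  0.10685885] [0.09164538 0.0918454  0.01107667]
bearing px [[0.5440792  0.10306322 0.08      ]]
```

Emit:
carry_out(
  commands=[
    [-0.03,-0.018,0,0,0,-0.04],
    [-0.065,-0.038,0,0,0,-0.09],
    [-0.1,-0.059,0,0,0,-0.15],
    [-0.14,-0.083,0,0,0,-0.22],
    [-0.18,-0.107,0,0,0,-0.288],
  ],
  jaw=0,
)

```text
time: 0.6
tool_pos: [0.2989, 0.3722, 0.1706]
ee_rot: [-3.141, -0.0, -3.138]
wrist_force: [0.2, 0.4, -0.4]
width: 0.0575
finger_force: 0.0
```

```bash
cat > go.py <<'E'
import sys,numpy as np
from bench import *
from scipy.spatial.transform import Rotation as Ro
o=get_obs();R=Ro.from_euler("xyz",o["ee_rot"]);T=np.array([float(a) for a in sys.argv[1:4]])
print("tcp",o["tool_pos"].round(4),"rot",o["ee_rot"].round(4),"t",o["time"],"F",o["wrist_force"].round(1),"w",round(o["width"],4),"q6",o["joint_positions"][5].round(3))
print("tool shift",R.inv().apply(T-o["tool_pos"]).round(4))
if len(sys.argv)>4: print("tool turn",(R.inv()*Ro.from_euler("xyz",[np.pi,0,np.radians(float(sys.argv[4]))])).as_rotvec().round(4))
E
python3 go.py 0.5445 0.1075 0.17 180
```

```text
tcp [0.2989 0.3722 0.1706] rot [-3.1411e+00 -4.0000e-04 -3.1376e+00] t 0.6 F [ 0.2  0.4 -0.4] w 0.0575 q6 -0.799
tool shift [-0.2446 -0.2657  0.0006]
tool turn [-0.0005 -0.0004  0.004 ]
```

Emit:
carry_out(
  commands=[
    [-0.03,-0.033,0,0,0,0],
    [-0.06,-0.065,0,0,0,0],
    [-0.09,-0.098,0,0,0,0],
    [-0.12,-0.13,0,0,0,0],
    [-0.15,-0.163,0,0,0,0],
  ],
)

```text
time: 1.1
tool_pos: [0.449, 0.2092, 0.1706]
ee_rot: [3.142, -0.001, -3.141]
wrist_force: [0.6, 1.1, 0.1]
width: 0.0174
finger_force: 0.0
```

Emit:
carry_out(
  commands=[
    [-0.03,-0.033,0,0,0,0],
    [-0.06,-0.065,0,0,0,0],
    [-0.085,-0.09,0,0,0,0],
    [-0.093,-0.1,0,0,0,0],
    [-0.093,-0.1,0,0,0,0],
  ],
)

```text
time: 1.6
tool_pos: [0.5416, 0.1097, 0.1701]
ee_rot: [3.142, -0.002, 3.139]
wrist_force: [0.5, 0.5, 0.2]
width: 0.0002
finger_force: 0.0
```

```bash
python3 go.py 0.5445 0.1075 0.095 180
```

```text
tcp [0.5416 0.1097 0.1701] rot [ 3.1415e+00 -2.0000e-03  3.1392e+00] t 1.6 F [0.5 0.5 0.2] w 0.0002 q6 -1.471
tool shift [-0.0031 -0.0022  0.0751]
tool turn [ 0.0001 -0.002  -0.0023]
```

Down to just above the bore, then a check picture.

Emit:
carry_out(
  commands=[
    [-0.001,-0.001,0.015,0,0,0],
    [-0.003,-0.002,0.035,0,0,0],
    [-0.003,-0.002,0.055,0,0,0],
    [-0.003,-0.002,0.07,0,0,0],
    [-0.003,-0.002,0.075,0,0,0],
  ],
)

```text
time: 2.1
tool_pos: [0.542, 0.1099, 0.0933]
ee_rot: [-3.142, -0.004, -3.139]
wrist_force: [0.3, 0.3, -0.6]
width: 0.0007
finger_force: 0.0
```

```bash
python3 - <<'E'
from bench import *
import cv2
s=snapshot("scene");a=s["img"][150:260,260:400,::-1]
cv2.imwrite("pics/c1.png",cv2.resize(a,None,fx=5,fy=5,interpolation=cv2.INTER_CUBIC))
E
python3 go.py 0.5445 0.1075 0.067 180
```

```text
tcp [0.5424 0.1096 0.0936] rot [-3.1415 -0.004  -3.1398] t 2.15 F [-0.3 -0.7 -0.9] w 0.0007 q6 -1.476
tool shift [-0.0022 -0.0021  0.0266]
tool turn [-0.0001 -0.004   0.0018]
```

View pics/c1.png

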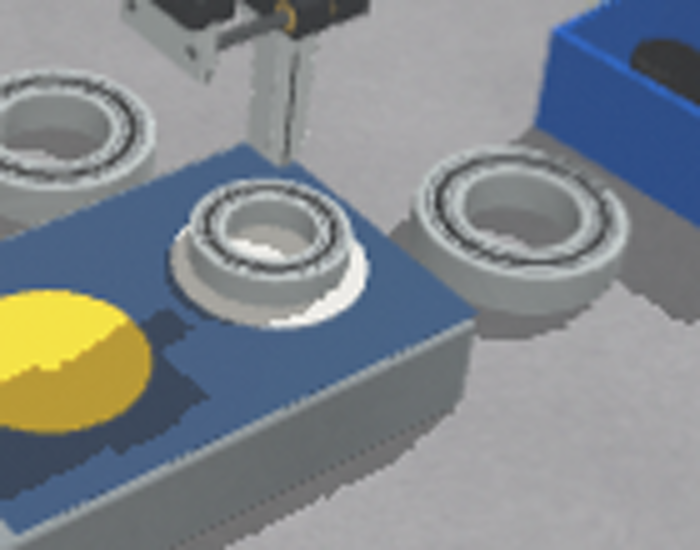

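Run:
```python
from bench import *
from h import *
o=get_obs()
for n in("scene","top"):
    s=snapshot(n);C=cloud(s)
    P=np.array([o["tool_pos"],[.5445,.1075,.08]])
    print(n,cv2.projectPoints(P,cv2.Rodrigues(s["R"])[0],s["t"],K(s),np.array(s["distortion"]))[0][:,0].round(1).tolist())
    pickle.dump(s,open(n+"1.pkl","wb"))
    if n=="scene":
        for v in range(155,186,4): print(v,C[v,309:322:3].round(3).tolist())
    cv2.imwrite("pics/t_%s.png"%n,s["img"][:,:,::-1])
a=cv2.imread("pics/t_top.png")[150:270,170:370]
cv2.imwrite("pics/c2.png",cv2.resize(a,None,fx=4,fy=4,interpolation=cv2.INTER_CUBIC))
```

```text
scene [[313.9, 191.0], [313.4, 195.6]]
155 [[0.569, 0.06, 0.243], [0.57, 0.068, 0.24], [0.572, 0.076, 0.238], [0.573, 0.085, 0.236], [0.577, 0.091, 0.236]]
159 [[0.307, 0.285, -0.001], [0.539, 0.096, 0.201], [0.55, 0.097, 0.207], [0.552, 0.105, 0.205], [0.55, 0.117, 0.2]]
163 [[0.326, 0.269, -0.0], [0.54, 0.096, 0.189], [0.55, 0.098, 0.194], [0.551, 0.107, 0.192], [0.551, 0.118, 0.187]]
167 [[0.345, 0.255, 0.0], [0.544, 0.094, 0.18], [0.551, 0.098, 0.183], [0.551, 0.108, 0.179], [0.552, 0.118, 0.175]]
171 [[0.361, 0.243, -0.002], [0.543, 0.096, 0.166], [0.55, 0.1, 0.169], [0.551, 0.11, 0.165], [0.552, 0.119, 0.163]]
175 [[0.381, 0.227, 0.001], [0.544, 0.096, 0.154], [0.552, 0.1, 0.157], [0.551, 0.111, 0.152], [0.403, 0.259, 0.001]]
179 [[0.457, 0.163, 0.059], [0.545, 0.097, 0.141], [0.552, 0.101, 0.143], [0.552, 0.112, 0.139], [0.417, 0.247, -0.001]]
183 [[0.471, 0.152, 0.057], [0.48, 0.155, 0.062], [0.483, 0.164, 0.06], [0.487, 0.172, 0.06], [0.435, 0.232, 0.001]]
top [[245.8, 202.9], [246.9, 202.9]]
```

View pics/c2.png

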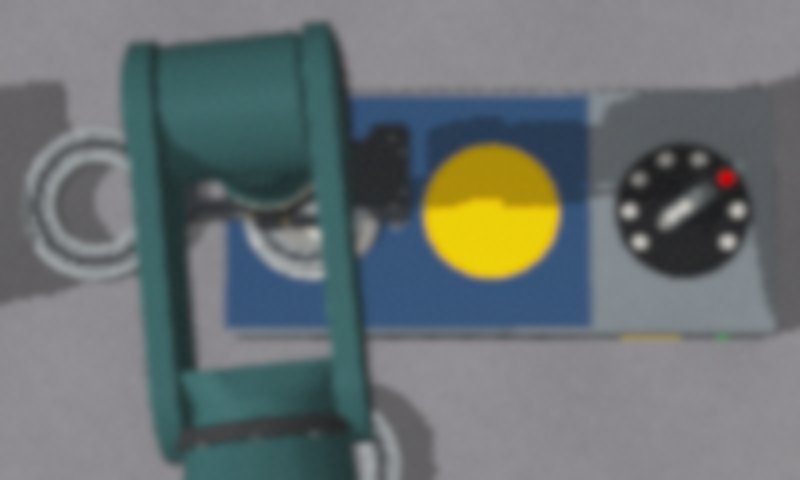

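The picture puts the fingertips at scene px ~(315,181), z≈0.135, while the reported TCP z is 0.093. I need to check this before descending.

Run:
```python
from bench import *
from h import *
o=get_obs(); print(o["time"],o["tool_pos"],o["joint_positions"].round(3))
s0=pickle.load(open("scene0.pkl","rb"))
for s,nm,c,r in((s0,"start",[.156,.527],.1),(snapshot("scene"),"now",o["tool_pos"][:2],.06)):
    P=cloud(s).reshape(-1,3); m=np.hypot(*(P[:,:2]-c).T)<r
    z=P[m&(P[:,2]>.095)]; z=z[np.argsort(z[:,2])]
    print(nm,len(z),z[:8].round(3).tolist()); print(np.histogram(z[:,2],np.arange(.09,.34,.01))[0])
```

```text
2.25 [0.54411132 0.1093678  0.09619405] [ 0.096  0.125  1.479  0.     1.538 -1.476]
start 1710 [[0.161, 0.577, 0.205], [0.179, 0.57, 0.205], [0.146, 0.475, 0.206], [0.17, 0.569, 0.206], [0.149, 0.477, 0.207], [0.177, 0.576, 0.207], [0.175, 0.568, 0.208], [0.146, 0.479, 0.209]]
[  0   0   0   0   0   0   0   0   0   0   0   9  28  26  29  30  23  26
  31  27  24  61 160 109]
now 4545 [[0.55, 0.111, 0.129], [0.552, 0.105, 0.132], [0.552, 0.102, 0.134], [0.553, 0.111, 0.134], [0.552, 0.109, 0.134], [0.552, 0.105, 0.135], [0.551, 0.103, 0.136], [0.551, 0.116, 0.137]]
[  0   0   0   1  15  34  37  38  39  37  41  41  13   9  65 136 108 177
 182 107  84  67 170 183]
```

The whole gripper (tip, finger length, body) sits about 37 mm higher than tool_pos says. This holds in the start picture too, and the plate and knob heights check out. I'll trust the cameras and subtract about 37 mm from reported heights. Descending partway.

Emit:
carry_out(
  commands=[
    [-0.001,-0.001,0.01,0,0,0],
    [-0.001,-0.002,0.02,0,0,0],
    [-0.001,-0.002,0.03,0,0,0],
    [-0.001,-0.002,0.04,0,0,0],
    [-0.001,-0.002,0.04,0,0,0],
  ],
)

```text
time: 2.8
tool_pos: [0.5437, 0.1065, 0.0534]
ee_rot: [-3.141, -0.005, -3.142]
wrist_force: [0.1, 0.7, 0.4]
width: 0.0002
finger_force: 0.0
```

```bash
cat > tip.py <<'E'
from bench import *
from h import *
o=get_obs(); print(o["time"],o["tool_pos"].round(4),o["ee_rot"].round(3),o["wrist_force"].round(1),o["width"])
s=snapshot("scene");P=cloud(s).reshape(-1,3); m=(np.hypot(*(P[:,:2]-o["tool_pos"][:2]).T)<.024)&(P[:,2]>.083)
z=P[m];z=z[np.argsort(z[:,2])];print(z[:6].round(3).tolist());f=z[z[:,2]<z[0,2]+.05];print(f.min(0).round(3),f.max(0).round(3))
E
python3 tip.py
```

```text
2.8 [0.5437 0.1065 0.0534] [-3.141 -0.005 -3.142] [0.1 0.7 0.4] 0.00018657725162968361
[[0.552, 0.109, 0.09], [0.553, 0.102, 0.09], [0.551, 0.107, 0.09], [0.552, 0.099, 0.091], [0.551, 0.11, 0.093], [0.553, 0.112, 0.093]]
[0.534 0.091 0.09 ] [0.556 0.117 0.14 ]
```

With reported z at 0.053, below the plate, there is no contact force, so the offset is real (tip about 0.089). Down 20 mm more into the bore.

Emit:
carry_out(
  commands=[
    [0,0,0.005,0,0,0],
    [0,0,0.01,0,0,0],
    [0,0,0.015,0,0,0],
    [0,0,0.019,0,0,0],
    [0,0,0.019,0,0,0],
  ],
)

```text
time: 3.35
tool_pos: [0.5448, 0.1067, 0.0362]
ee_rot: [-3.142, -0.002, -3.141]
wrist_force: [0.1, 0.5, -0.3]
width: 0.0009
finger_force: 0.0
```

Emit:
carry_out(
  commands=[
    [0,0,0,0,0,0],
    [0,0,0,0,0,0],
    [0,0,0,0,0,0],
    [0,0,0,0,0,0],
    [0,0,0,0,0,0],
  ],
  jaw=0.2,
)

```text
time: 3.85
tool_pos: [0.5456, 0.1075, 0.0374]
ee_rot: [3.14, 0.001, -3.141]
wrist_force: [0.1, 2.2, 1.0]
width: 0.0185
finger_force: 1.3
```

```bash
python3 go.py 0.547 -0.0385 0.034 180
```

```text
tcp [0.5456 0.1075 0.0374] rot [ 3.1403e+00  6.0000e-04 -3.1410e+00] t 3.85 F [0.1 2.2 1. ] w 0.0185 q6 -1.48
tool shift [-0.0013 -0.146   0.0032]
tool turn [0.0013 0.0006 0.0006]
```

Emit:
carry_out(
  commands=[
    [0,-0.004,0.001,0,0,0],
    [0,-0.01,0.002,0,0,0],
    [0,-0.018,0.002,0,0,0],
    [0,-0.026,0.002,0,0,0],
    [0,-0.034,0.002,0,0,0],
  ],
)

```text
time: 4.35
tool_pos: [0.5469, 0.0739, 0.0369]
ee_rot: [3.139, 0.004, -3.141]
wrist_force: [0.3, 6.5, 6.0]
width: 0.0187
finger_force: 3.7
```

Emit:
carry_out(
  commands=[
    [0,-0.008,0,0,0,0],
    [0,-0.016,0,0,0,0],
    [0,-0.024,0,0,0,0],
    [-0.001,-0.032,0,0,0,0],
    [-0.001,-0.04,0,0,0,0],
  ],
)

```text
time: 4.85
tool_pos: [0.5478, 0.0339, 0.0369]
ee_rot: [3.139, 0.004, -3.141]
wrist_force: [0.1, 6.4, 5.8]
width: 0.0188
finger_force: 3.9
```

```bash
python3 go.py 0.547 -0.040 0.034 180;python3 - <<'E'
from bench import *
import cv2
a=snapshot("scene")["img"][130:290,190:400,::-1]
cv2.imwrite("pics/c3.png",cv2.resize(a,None,fx=3.6,fy=3.6,interpolation=cv2.INTER_CUBIC))
E
```

```text
tcp [0.5478 0.0339 0.0369] rot [ 3.1388  0.0036 -3.1409] t 4.85 F [0.1 6.4 5.8] w 0.0188 q6 -1.616
tool shift [ 0.0008 -0.0739  0.0027]
tool turn [0.0028 0.0036 0.0007]
```

View pics/c3.png

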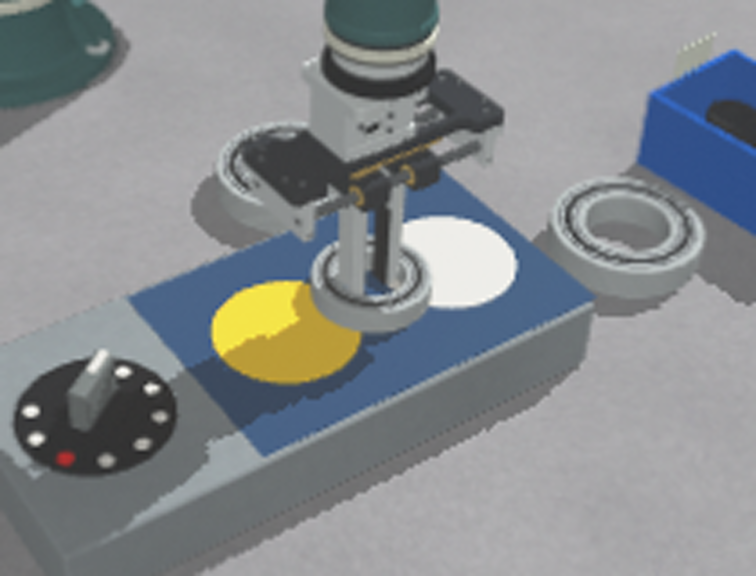

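The bearing at crop (372,283) slides along with the fingers in its bore, flat, towards the yellow disc. There is about 6 N upward from light contact, so I ease up 1.5 mm while continuing.

Emit:
carry_out(
  commands=[
    [0,-0.008,-0.001,0,0,0],
    [0,-0.016,-0.0015,0,0,0],
    [0,-0.024,-0.0015,0,0,0],
    [0,-0.032,-0.0015,0,0,0],
    [0,-0.04,-0.0015,0,0,0],
  ],
)

```text
time: 5.4
tool_pos: [0.5467, -0.0074, 0.037]
ee_rot: [3.141, 0.001, -3.141]
wrist_force: [0.3, 4.7, 3.8]
width: 0.0188
finger_force: 3.3
```

Emit:
carry_out(
  commands=[
    [0,-0.008,0,0,0,0],
    [0.001,-0.015,0,0,0,0],
    [0.001,-0.021,0,0,0,0],
    [0.001,-0.026,0,0,0,0],
    [0.001,-0.029,0,0,0,0],
  ],
)

```text
time: 5.9
tool_pos: [0.5456, -0.0365, 0.037]
ee_rot: [3.141, 0.0, 3.141]
wrist_force: [-0.6, 5.5, 4.1]
width: 0.0186
finger_force: 3.7
```

```bash
cat > brg.py <<'E'
from bench import *
from h import *
for n in("top","scene"):
    s=snapshot(n);Q=cloud(s).reshape(-1,3);b=Q[(Q[:,2]>.072)&(Q[:,2]<.0865)&(np.hypot(Q[:,0]-.547,Q[:,1]+.038)<.065)]
    if len(b)>30: print(n,len(b),"z",np.median(b[:,2]).round(4),"c",circ(b[:,:2],.035).round(4),"mid",((b.min(0)+b.max(0))/2).round(4),np.ptp(b,axis=0).round(3))
E
python3 brg.py; python3 go.py 0.547 -0.040 0.034 180
```

```text
top 159 z 0.0793 c [ 0.5432 -0.0323] mid [ 0.5341 -0.033   0.0785] [0.067 0.082 0.013]
scene 461 z 0.0792 c [ 0.5476 -0.0377] mid [ 0.5464 -0.035   0.0792] [0.088 0.089 0.014]
tcp [ 0.5456 -0.0369  0.037 ] rot [-3.1414e+00  5.0000e-04  3.1412e+00] t 6.0 F [0.1 3.3 5.7] w 0.0188 q6 -1.741
tool shift [-0.0014 -0.0031  0.003 ]
tool turn [-0.0002  0.0005 -0.0004]
```

Emit:
carry_out(
  commands=[
    [0,-0.001,0,0,0,0],
    [0,-0.002,0,0,0,0],
    [0,-0.003,0,0,0,0],
    [0,-0.0035,0,0,0,0],
    [0,-0.0035,0,0,0,0],
  ],
)

```text
time: 6.5
tool_pos: [0.5456, -0.0392, 0.037]
ee_rot: [3.141, 0.001, -3.141]
wrist_force: [-0.9, 5.0, 5.8]
width: 0.019
finger_force: 3.9
```

Emit:
carry_out(
  commands=[
    [0,0.001,0,0,0,0],
    [0,0.001,0,0,0,0],
    [0,0.001,-0.001,0,0,0],
    [0,0.001,-0.005,0,0,0],
    [0,0.001,-0.01,0,0,0],
  ],
  jaw=0,
)

```text
time: 7.0
tool_pos: [0.545, -0.0391, 0.0463]
ee_rot: [-3.141, -0.001, 3.142]
wrist_force: [-0.2, 0.6, -0.1]
width: 0.0006
finger_force: 0.0
```

Emit:
carry_out(
  commands=[
    [0,0,-0.015,0,0,0],
    [0,0,-0.035,0,0,0],
    [0,0,-0.06,0,0,0],
    [0,0,-0.085,0,0,0],
    [0,0,-0.1,0,0,0],
  ],
)

```text
time: 7.5
tool_pos: [0.5467, -0.0391, 0.1504]
ee_rot: [-3.141, 0.005, -3.141]
wrist_force: [-0.5, -0.0, -0.1]
width: 0.0009
finger_force: 0.0
```

```bash
python3 brg.py; python3 go.py 0.5445 -0.1935 0.13 126
```

```text
top 235 z 0.0793 c [ 0.5434 -0.0378] mid [ 0.5376 -0.0378  0.0793] [0.075 0.086 0.014]
scene 540 z 0.0793 c [ 0.5483 -0.039 ] mid [ 0.5442 -0.0379  0.0775] [0.093 0.091 0.011]
tcp [ 0.5474 -0.0391  0.1504] rot [-3.1403  0.0068 -3.1414] t 7.6 F [ 0.6  0.5 -0. ] w 0.0005 q6 -1.746
tool shift [ 0.0031 -0.1543  0.0206]
tool turn [0.002  0.0068 0.9427]
```

Emit:
carry_out(
  commands=[
    [0,-0.02,0,0,0,0.14],
    [0.001,-0.05,0,0,0,0.28],
    [0.002,-0.08,0,0,0,0.42],
    [0.003,-0.11,0,0,0,0.56],
    [0.003,-0.14,0,0,0,0.7],
  ],
  jaw=0.5,
)

```text
time: 8.1
tool_pos: [0.5415, -0.1795, 0.145]
ee_rot: [-3.141, -0.002, 2.436]
wrist_force: [1.4, 0.5, -0.7]
width: 0.0368
finger_force: 0.0
```

```bash
python3 brg.py; python3 go.py 0.5445 -0.1932 0.10 126
```

```text
top 429 z 0.0793 c [ 0.5449 -0.0375] mid [ 0.5442 -0.0379  0.0793] [0.087 0.087 0.014]
scene 544 z 0.0791 c [ 0.5484 -0.0394] mid [ 0.5458 -0.037   0.078 ] [0.091 0.09  0.012]
tcp [ 0.5413 -0.1818  0.1446] rot [-3.1396e+00 -2.2000e-03  2.4362e+00] t 8.2 F [-0.5 -0.1 -0.5] w 0.0449 q6 -1.288
tool shift [-0.0099 -0.0066  0.0446]
tool turn [-0.0023 -0.002   0.2371]
```

The bearing centre is within about 2 mm of the yellow disc's centre. Now align over the knob and descend in stages.

Emit:
carry_out(
  commands=[
    [-0.004,-0.003,0,0,0,0.1],
    [-0.008,-0.006,0.005,0,0,0.2],
    [-0.01,-0.0066,0.015,0,0,0.237],
    [-0.01,-0.0066,0.03,0,0,0.237],
    [-0.01,-0.0066,0.04,0,0,0.237],
  ],
)

```text
time: 8.7
tool_pos: [0.5449, -0.189, 0.1041]
ee_rot: [-3.14, -0.003, 2.207]
wrist_force: [-0.3, 0.7, -0.3]
width: 0.0467
finger_force: 0.0
```

```bash
python3 go.py 0.5445 -0.1932 0.04 126;python3 - <<'E'
from bench import *
import cv2
a=snapshot("scene")["img"][150:290,150:340,::-1]
cv2.imwrite("pics/c4.png",cv2.resize(a,None,fx=4,fy=4,interpolation=cv2.INTER_CUBIC))
E
```

```text
tcp [ 0.5449 -0.189   0.1041] rot [-3.1403 -0.0032  2.2072] t 8.7 F [-0.3  0.7 -0.3] w 0.0467 q6 -1.069
tool shift [-0.0034 -0.0027  0.0641]
tool turn [-0.0013 -0.0031  0.0081]
```

View pics/c4.png

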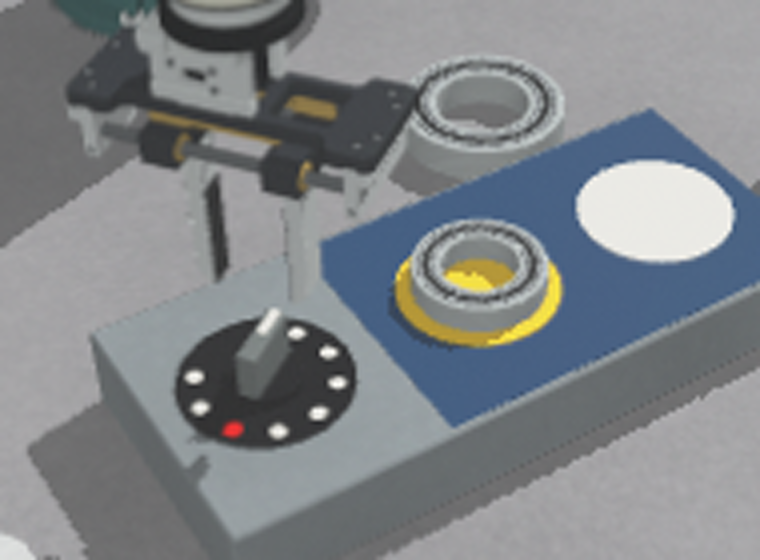

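The bearing sits inside the yellow disc at (480,275). The open fingers straddle the bar at (258,350), and the white pointer end is towards the first dot. Descending.

Emit:
carry_out(
  commands=[
    [-0.002,-0.001,0.008,0,0,0.008],
    [-0.003,-0.0025,0.016,0,0,0.008],
    [-0.003,-0.0025,0.026,0,0,0.008],
    [-0.003,-0.0025,0.036,0,0,0.008],
    [-0.003,-0.0025,0.045,0,0,0.008],
  ],
)

```text
time: 9.25
tool_pos: [0.5454, -0.194, 0.0606]
ee_rot: [-3.141, -0.0, 2.197]
wrist_force: [0.0, -0.9, 0.6]
width: 0.047
finger_force: 0.0
```

```bash
python3 go.py 0.5445 -0.1932 0.04 126;python3 - <<'E'
from bench import *
from h import *
o=get_obs();s=snapshot("scene");P=cloud(s)
Q=P[190:280,160:250].reshape(-1,3);R=np.array([np.cos(o["ee_rot"][2]),np.sin(o["ee_rot"][2])]);yv=np.array([R[1],-R[0]])
d=Q[:,:2]-o["tool_pos"][:2];a=d@R;b=d@yv
for sg in(1,-1):
    m=(abs(a)<.014)&(sg*b>.017)&(sg*b<.045)&(Q[:,2]>.072);print(sg,m.sum(),np.sort(Q[m,2])[:6].round(3),(b[m].min().round(3),b[m].max().round(3)) if m.any() else"")
E
```

```text
tcp [ 0.5454 -0.194   0.0606] rot [-3.1415e+00 -5.0000e-04  2.1968e+00] t 9.25 F [ 0.  -0.9  0.6] w 0.047 q6 -1.066
tool shift [ 0.0012 -0.0003  0.0206]
tool turn [-0.0001 -0.0005 -0.0023]
1 271 [0.094 0.095 0.098 0.1   0.101 0.102] (np.float64(0.017), np.float64(0.045))
-1 231 [0.094 0.096 0.096 0.097 0.097 0.098] (np.float64(-0.036), np.float64(-0.023))
```

Emit:
carry_out(
  commands=[
    [0.001,0,0.006,0,0,0],
    [0.001,0,0.012,0,0,0],
    [0.001,0,0.017,0,0,0],
    [0.001,0,0.02,0,0,0],
    [0.001,0,0.02,0,0,0],
  ],
)

```text
time: 9.8
tool_pos: [0.5448, -0.1932, 0.041]
ee_rot: [-3.141, -0.001, 2.197]
wrist_force: [-0.5, -0.0, 0.0]
width: 0.0471
finger_force: 0.0
```

Emit:
carry_out(
  commands=[
    [0,0,0,0,0,0],
    [0,0,0,0,0,0],
    [0,0,0,0,0,0],
    [0,0,0,0,0,0],
    [0,0,0,0,0,0],
  ],
  jaw=0,
)

```text
time: 10.3
tool_pos: [0.5453, -0.1933, 0.0418]
ee_rot: [3.141, 0.0, 2.196]
wrist_force: [0.6, 0.0, -0.4]
width: 0.0142
finger_force: 30.0
```

```bash
python3 go.py 0.5445 -0.1932 0.04 126
```

```text
tcp [ 0.5453 -0.1933  0.0418] rot [3.1409e+00 3.0000e-04 2.1964e+00] t 10.3 F [ 0.6  0.  -0.4] w 0.0142 q6 -1.065
tool shift [ 0.0005 -0.0006  0.0018]
tool turn [ 0.0007  0.0003 -0.0027]
```

Gripped at 14.2 mm. Turning clockwise, one click per call.

Emit:
carry_out(
  commands=[
    [0,0,0,0,0,0.126],
    [0,0,0,0,0,0.251],
    [0,0,0,0,0,0.377],
    [0,0,0,0,0,0.503],
    [0,0,0,0,0,0.628],
  ],
)

```text
time: 10.8
tool_pos: [0.5445, -0.1935, 0.0418]
ee_rot: [-3.141, 0.0, 1.563]
wrist_force: [-1.3, 0.1, 2.5]
width: 0.0138
finger_force: 30.0
```

Emit:
carry_out(
  commands=[
    [0,0,0,0,0,0.126],
    [0,0,0,0,0,0.251],
    [0,0,0,0,0,0.377],
    [0,0,0,0,0,0.503],
    [0,0,0,0,0,0.628],
  ],
)

```text
time: 11.3
tool_pos: [0.5437, -0.1932, 0.0418]
ee_rot: [-3.139, 0.001, 0.935]
wrist_force: [-3.7, -0.1, 2.8]
width: 0.0138
finger_force: 30.0
```

```bash
python3 go.py 0.5445 -0.1932 0.04 54; python3 -c "
from bench import *;print(get_obs()['wrist_torque'])"
```

```text
tcp [ 0.5437 -0.1932  0.0418] rot [-3.1392e+00  1.4000e-03  9.3540e-01] t 11.3 F [-3.7 -0.1  2.8] w 0.0138 q6 0.196
tool shift [0.0005 0.0006 0.0018]
tool turn [-0.0024  0.0014 -0.0071]
[0.05683808 0.75353468 0.05234689]
```

Emit:
carry_out(
  commands=[
    [0,0,0,0,0,0.126],
    [0,0,0,0,0,0.251],
    [0,0,0,0,0,0.377],
    [0,0,0,0,0,0.503],
    [0,0,0,0,0,0.628],
  ],
)

```text
time: 11.8
tool_pos: [0.5432, -0.1925, 0.0417]
ee_rot: [-3.139, 0.003, 0.308]
wrist_force: [-4.3, 2.5, 3.8]
width: 0.014
finger_force: 30.0
```

Emit:
carry_out(
  commands=[
    [0,0,0,0,0,0.126],
    [0,0,0,0,0,0.251],
    [0,0,0,0,0,0.377],
    [0,0,0,0,0,0.503],
    [0,0,0,0,0,0.628],
  ],
)

```text
time: 12.3
tool_pos: [0.5432, -0.1917, 0.0418]
ee_rot: [-3.14, 0.005, -0.32]
wrist_force: [-3.4, 3.6, 4.7]
width: 0.0138
finger_force: 30.0
```

Emit:
carry_out(
  commands=[
    [0,0,0,0,0,0.126],
    [0,0,0,0,0,0.251],
    [0,0,0,0,0,0.377],
    [0,0,0,0,0,0.503],
    [0,0,0,0,0,0.628],
  ],
)

```text
time: 12.8
tool_pos: [0.5437, -0.191, 0.0418]
ee_rot: [-3.142, 0.005, -0.948]
wrist_force: [-3.5, 5.3, 3.7]
width: 0.0138
finger_force: 30.0
```

```bash
python3 go.py 0.5445 -0.1932 0.04 -54
```

```text
tcp [ 0.5437 -0.191   0.0418] rot [-3.1416  0.0051 -0.9479] t 12.8 F [-3.5  5.3  3.7] w 0.0138 q6 2.08
tool shift [0.0022 0.0006 0.0017]
tool turn [-0.      0.0051 -0.0054]
```

Open, wait, and lift straight up.

Emit:
carry_out(
  commands=[
    [0,0,0,0,0,0],
    [0,0,0,0,0,0],
    [0,0,0,0,0,0],
    [0,0,0,0,0,0],
    [0,0,0,0,0,0],
  ],
  jaw=0.45,
)

```text
time: 13.3
tool_pos: [0.5451, -0.1935, 0.0415]
ee_rot: [-3.142, -0.0, -0.943]
wrist_force: [-0.6, -0.2, -0.2]
width: 0.042
finger_force: 0.0
```

Emit:
carry_out(
  commands=[
    [0,0,-0.01,0,0,0],
    [0,0,-0.03,0,0,0],
    [0,0,-0.06,0,0,0],
    [0,0,-0.09,0,0,0],
    [0,0,-0.11,0,0,0],
  ],
)

```text
time: 13.8
tool_pos: [0.546, -0.1938, 0.1552]
ee_rot: [-3.139, -0.004, -0.943]
wrist_force: [0.3, 0.4, -0.1]
width: 0.0418
finger_force: 0.0
```

```bash
python3 brg.py; python3 go.py 0.40 -0.1932 0.16;python3 - <<'E'
from bench import *
import cv2
a=snapshot("scene")["img"][190:290,160:310,::-1]
cv2.imwrite("pics/c5.png",cv2.resize(a,None,fx=5,fy=5,interpolation=cv2.INTER_CUBIC))
E
```

```text
top 426 z 0.0795 c [ 0.5449 -0.0374] mid [ 0.5442 -0.0379  0.079 ] [0.087 0.086 0.014]
scene 538 z 0.0791 c [ 0.5482 -0.0395] mid [ 0.5443 -0.0375  0.0777] [0.092 0.089 0.011]
tcp [ 0.5474 -0.1944  0.1567] rot [-3.1371 -0.0079 -0.943 ] t 13.9 F [-0.3  0.  -0. ] w 0.0424 q6 2.075
tool shift [-0.0875  0.1186 -0.0045]
```

View pics/c5.png

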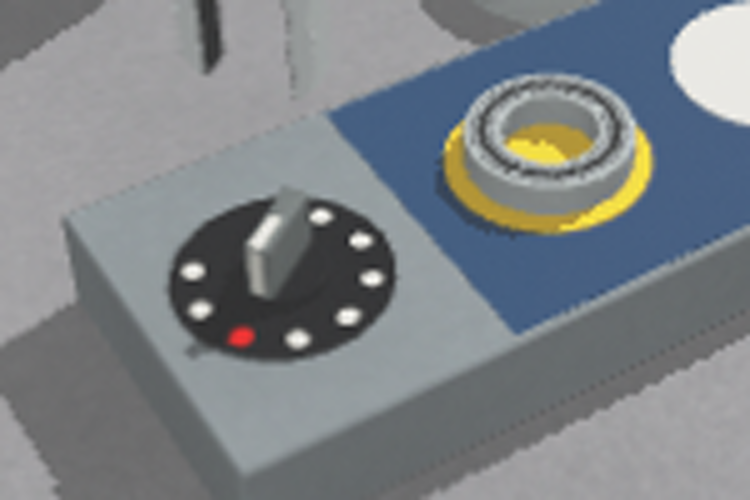

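The white pointer end, at (260,280), now faces the red dot at (240,337). The bearing lies inside the yellow disc at (550,150), and the gripper is clear.

```bash
python3 -c "
from bench import *
print(close_job())"
```

```text
the job is handed in; nothing more can be done
None
```

I slid the bearing onto the yellow disc (centre about 2 mm off by camera), turned the selector five clicks clockwise to the red dot, let go and handed the job in; no verdict was returned.

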